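Show which spanner fits the bolt

ROBOT

A 7-joint arm with a two-finger parallel gripper is mounted at the origin on a cart in front of the work surface, level with it; the furniture and walls round the work are solid. World frame = base frame: x ahead of the robot, y to its left, z up, the work surface at z = 0. Lengths are in m, angles in rad, forces in N, time in s.
With the tool pointing down it reaches from about 0.4 to 0.85 m from the base axis. Payload 10.4 kg.
Tool frame: the origin (TCP) lies between the finger pads, 19 mm behind the fingertips; this is the grasp point; z points along the fingers, y is the line along which they close (so a half turn about z gives the same grasp; the last joint's range is limited). The gripper opens to 85 mm and grips with 20 to 120 N. Pads are 22 mm wide; open, the fingers measure 114 mm over their backs; the gripper's body (76 mm by 85 mm) begins 54 mm behind the grasp point. The pads swing forward as they close: fully open they stand 13 mm farther back than shut.
Start: joints at [-1.193, 0.332, -0.065, 1.46, 0.022, 1.35, -0.088], TCP at [0.244, 0.575, 0.25] pointing down, gripper open.
Joint ranges: [-2.6, 2.6], [-0.5, 2.12], [-1.47, 1.34], [0.16, 2.42], [-1.27, 4.41], [0.06, 2.06], [-2.6, 2.6]. Speed limits (rad/s): [2.22, 2.22, 2.79, 2.79, 3.14, 3.14, 3.14].

INTERFACE

Orientations are given as a unit quaternion [x, y, z, w].
In Python, from workcell import * gives the robot as it stands.
- The arm moves only by the tool apply_moves, never from a script. Its argument "rows" is a list of rows, each an object of numbers: "x", "y", "z": the shift along the tool's x, y, z in mm; "ax", "ay", "az": the turn, a rotation vector about the tool's x, y, z in degrees; "gripper": the closure, from 0 (fully open) to 1 (shut). A call has 1 to 5 rows; each row shifts and turns the commanded pose from where the row before left it, along the tool's axes as they then stand; what a row does not reach is not made up. A row lasts 1/12 s, in which the tool goes at most 41.7 mm and 7.16 degrees, less where a joint would pass 70% of its speed; a pose out of reach is approached as far as the arm can. A call with a gripper value outside its range is refused whole. The fingers move at their own pace and stop on an object; "newtons" is the grip in N (left out, the last holds). Time passes only in rows, so rows that do not move let the fingers close. It gives the time, the measured TCP pose, the force, the opening and the grip force at its end, in the units of the state.
- get_obs(): the state, without advancing time (a new reading comes with each control period).
- camera(name): name is "side" or "top"; returns a dict with "color" (400x640x3 uint8, red, green, blue), "fov_y" (degrees; the focal length in pixels is half the picture's height over the tangent of half this angle, whatever the lens; pixels are square), "cx", "cy" (the principal point, pixels), "k1" (the pictures are not rectified: a ray, as slopes to the right and down, at radius r is drawn at 1 + k1 r^2 times it, then the intrinsics apply), "rvec" (rotation vector, rad) and "tvec" (3), from world to camera coordinates, as OpenCV has them. Camera axes: x right, y down, z forward; pixel columns grow to the right and rows downward; lengths in m; the calibration is good to about 2 mm. A picture is of the moment at which its call begins. There is no depth.
- hand_in(): hands the job in; it is judged then, once.
The state is a dict: "clock": time; "joint_pos": joint angles; "joint_velocities": joint speeds; "tau": joint torques, N m; "position": TCP position; "ee_rot": TCP orientation; "ft_force": force on the tool from outside, world axes, zero at the start; "torque": the same for the moment, N m; "grip_width": opening from 0.0 (shut) to 1.0 (fully open); "grasp_force": force on a finger pad.
Only numpy, scipy, OpenCV 4.12 (cv2) and the standard library are available. Lean on these libraries where they do the work, as an engineer would, in place of code of your own. Each camera call takes 0.05 s, during which the arm holds its last target. There are 200 camera calls.

TASK

Show the apprentice which spanner fits the bolt. With the fingers pointing down, bring the fingertips a couple of centimetres above the bolt's hexagon head and stay there for two seconds, then do the same above the open jaw of the longer spanner and finish while still pointing there. Touch nothing, and do not lower the fingers over either end of the shorter spanner, which is the wrong one.

Things in the scene. Friction and masses are not known exactly. Their poses are not given: they have to be found in the camera images.
- bolt: The only bolt on the bench: bright steel, 65 mm long, lying on its side, loose, on a black rubber-faced work board, the mat, 242x716 mm (fixed, its top 28 mm above the bench). Its origin is on the mat under the middle of its length; its y axis runs along the shank towards the hexagon head. The head is 19 mm wide, 7 mm long and 17 mm high, the shank 10 mm thick.
- bolt_head (a point): Top of the bolt's hexagon head, 17 mm above the mat, 29 mm from the bolt's origin along its +y. Point here first. (Electric leads hang over the back of the bench: keep the wrist and forearm in front of x = 0.62 m where they are more than 0.5 m above the bench.)
- long_spanner: The longer of two steel combination spanners, 179 mm long, 31 mm wide at the ends, 8 mm thick, lying flat and loose on the mat. Its origin is on the mat under its middle; its +y runs towards the open (forked) jaw, its -y towards the closed ring. Its jaw fits the bolt.
- long_jaw (a point): Centre of the long spanner's open jaw, 7 mm above the mat, 78 mm from its origin along +y. Point here second and finish here.
- short_spanner: The shorter steel combination spanner, 142 mm long, 23 mm wide at the ends, 8 mm thick, lying flat on the mat; axes as for the long one. The wrong one: do not point at it.
- short_jaw (a point): Centre of the short spanner's open jaw, 7 mm above the mat, 62 mm from its origin along +y.
- short_ring (a point): Centre of the short spanner's ring end, 8 mm above the mat, 60 mm from its origin along -y.
- nut: Large steel nut, 24x27x13 mm, near the front edge; bystander, origin under its centre.
- tape_measure: Yellow tape measure, 38x78x67 mm high; bystander, origin under its centre.
- screwdriver: Screwdriver with a yellow handle, 218 mm long, 29 mm thick, along its y; bystander, origin under its middle.
- wood_block: Sawn wooden offcut, 45x70x45 mm high; bystander, origin under its centre.
- cup_brush: Round steel wire cup brush, 81 mm across, 56 mm high; bystander, origin under its centre.
- sanding_block: Brown cork sanding block, 65x110x23 mm high; bystander, origin under its centre.
- packing_tape: Roll of brown packing tape lying flat, 112 mm across, 48 mm high, behind the work; bystander, origin under its centre.
- filler_tub: Blue tub with a red lid, 103 mm across, 70 mm high, behind the work; bystander, origin under its centre.

How it is judged:
On the way, in this order (a step that is already met when the one before it is completed fails the run):
1. the fingertips dwell just above the bolt's hexagon head (horizontal distance between the grasp point and bolt_head below 0.02 m and height (world z) of the grasp point below 0.11 m and angle between the grasp point's own z axis and vertical above 2.6 rad), for 1.5 s.
2. then they dwell just above the open jaw of the longer spanner (horizontal distance between the grasp point and long_jaw below 0.02 m and height (world z) of the grasp point below 0.1 m and angle between the grasp point's own z axis and vertical above 2.6 rad), for 1.5 s.
At the end, for the whole second after the job is handed in: The tool still points down (within about 30 degrees) over the long spanner's open jaw: tool point within 20 mm of the jaw's centre sideways and under 100 mm above the bench; bolt, long spanner and loose bystanders are within 6 mm of where they began (all of step 2 and distance of each of bolt, long_spanner, tape_measure, screwdriver, wood_block, sanding_block from where it was at the start of the episode below 0.006 m); the robot touches nothing.
It fails at once if the robot touches something (contact force between any of the fingers, the arm and anything else above 0.3 N).
It fails at once if the fingers are lowered over an end of the shorter spanner ((horizontal distance between the grasp point and short_jaw below 0.025 m and height (world z) of the grasp point below 0.095 m) or (horizontal distance between the grasp point and short_ring below 0.025 m and height (world z) of the grasp point below 0.095 m)).
It fails at once if the bolt, the long spanner or a bystander is moved, lifted or carried (distance of any of bolt, long_spanner, tape_measure, screwdriver, wood_block, sanding_block from where it was at the start of the episode above 0.01 m).
It also fails if it takes over 54 s, if anything falls off the work surface, if the arm or the gripper's body presses on something with over 40 N, if the wrist force passes 120 N, or if a joint passes its speed limit or range.

## Working session

There is one attempt and no reset: what is moved stays moved. The work goes in short steps, Python scripts to look and compute and a tool call to move; the robot and the scene stay as the last step left them, time stands still between calls to the robot, and variables do not carry over. Pictures are saved under pics/ and viewed, at most 10 in all, crops included, and the job is handed in when it is done.

Besides the shell and the picture viewer there is one more tool, called after "Call:" as name([rows], argument=value, ...), one row to a line, values as JSON. apply_moves: Moves the arm, as the interface text tells. Its arguments: {"type":"object","properties":{"rows":{"type":"array","items":{"type":"object","properties":{"x":{"type":"number"},"y":{"type":"number"},"z":{"type":"number"},"ax":{"type":"number"},"ay":{"type":"number"},"az":{"type":"number"},"gripper":{"type":"number"}}}},"newtons":{"type":"number"}},"required":["rows"]}

```bash
mkdir -p pics; cat > h.py <<'E'
from workcell import *
import numpy as np, cv2
def cam(n):
    c=camera(n); f=200/np.tan(np.radians(c["fov_y"])/2)
    c["f"]=f; c["R"]=cv2.Rodrigues(np.array(c["rvec"],float))[0]; c["t"]=np.array(c["tvec"],float); return c
def ray(c,u,v):
    d=np.array([(u-c["cx"])/c["f"],(v-c["cy"])/c["f"]]); s=d.copy()
    for _ in range(30): s=d/(1+c["k1"]*(s@s))
    return -c["R"].T@c["t"], c["R"].T@np.array([s[0],s[1],1])
def onplane(c,u,v,z):
    o,r=ray(c,u,v); return o+r*(z-o[2])/r[2]
def proj(c,P):
    p=c["R"]@np.array(P)+c["t"]; s=p[:2]/p[2]; s=s*(1+c["k1"]*(s@s)); return s*c["f"]+[c["cx"],c["cy"]]
E
python3 - <<'E'
from h import *
o=get_obs(); print(o)
for n in("top","side"):
    c=cam(n); cv2.imwrite(f"pics/{n}0.png",c["color"][:,:,::-1]); print(n,c["f"],c["k1"],c["cx"],c["cy"],-c["R"].T@c["t"])
E
```

```text
{'clock': 0.0, 'joint_pos': array([-1.19258516,  0.33285309, -0.06472155,  1.46092668,  0.02159464,
        1.34989508, -0.08849042]), 'joint_velocities': array([ 0.00090627, -0.00096812,  0.00095314,  0.00044909,  0.00089598,
        0.00013969,  0.0014044 ]), 'tau': array([-7.35633694e-05, -6.25452447e+01,  4.88541042e-02, -3.91605949e+01,
        1.62490614e-02,  9.83878796e-03,  1.30858643e-05]), 'position': array([0.24371006, 0.57515491, 0.24923469]), 'ee_rot': array([ 1.99042533e-01,  9.79990607e-01, -6.84224563e-04, -1.12471653e-04]), 'ft_force': array([ 0.25843095,  1.01430685, -0.46462785]), 'torque': array([ 0.06322318,  0.01911485, -0.0076848 ]), 'grasp_force': 0.0, 'grip_width': 1.0007497800773901}
top 389.14173615927683 -0.057413739507186014 328.59219372896194 190.78187790231974 [0.37035504 0.08720716 1.42146018]
side 398.26736875296757 0.007481943602647558 321.0565837763784 200.47995041605972 [-0.04590355 -0.26605094  1.19123305]
```

View pics/top0.png

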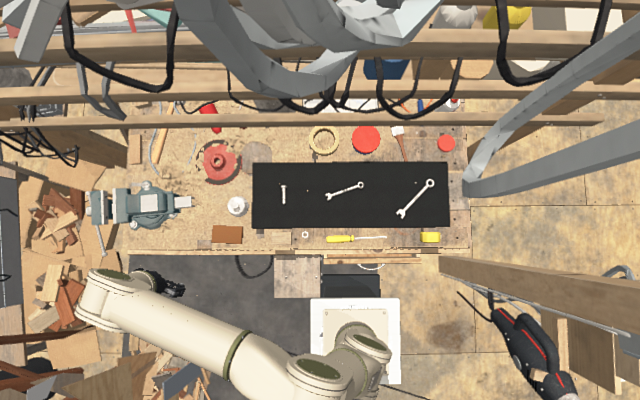

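View pics/side0.png

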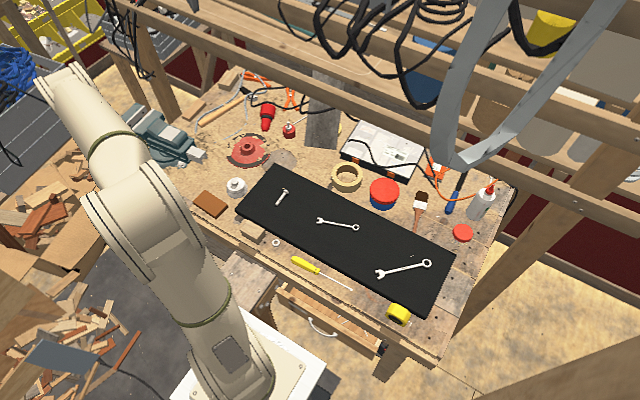

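The top view shows the bolt at about (284,193), the short spanner at (345,190), and the long spanner from (402,213) to (431,183). Its fork appears to be at the lower left. The side view agrees. Next I'll measure with masks and enlarge both crops.

```bash
cat > m.py <<'E'
from h import *
tiles=[]
for n,(a,b,p,q) in {"top":(250,160,455,235),"side":(235,160,460,310)}.items():
    c=cam(n); im=c["color"]
    print(n,"mat corner check")
    g=im.min(2).astype(int); m=((g>75)*255).astype(np.uint8)
    roi=np.zeros_like(m)
    M=[(0.43,0.43),(0.43,-0.3),(0.64,-0.3),(0.64,0.43)]
    dark=((im.max(2)<60)*255).astype(np.uint8); dark[:b]=0;dark[q:]=0;dark[:,:a]=0;dark[:,p:]=0
    cs=max(cv2.findContours(dark,cv2.RETR_EXTERNAL,cv2.CHAIN_APPROX_NONE)[0],key=cv2.contourArea)
    r=cv2.boxPoints(cv2.minAreaRect(cs)); 
    if n=="top": print(np.round([onplane(c,*x,.028) for x in r],3))
    cv2.fillPoly(roi,[cv2.convexHull(cs)],255); roi=cv2.erode(roi,np.ones((7,7)))
    k,l,s,ce=cv2.connectedComponentsWithStats(m&roi)
    for i in range(1,k):
        if s[i,4]<12: continue
        v,u=np.nonzero(l==i)
        P=np.array([onplane(c,x,y,.034)[:2] for x,y in zip(u,v)])
        mu=P.mean(0); d=np.linalg.svd(P-mu,full_matrices=False)[2][0]; d=d if d[0]>0 else -d
        t=(P-mu)@d; e=[mu+d*t.min(),mu+d*t.max()]
        print(s[i,4],"px",np.round(ce[i],1),"len",round(np.ptp(t),4),"ends",np.round(e,4).tolist(),"yaw",round(np.degrees(np.arctan2(d[1],d[0])),1))
    cr=im[b:q,a:p,::-1]; f=780/(p-a); cv2.imwrite(f"pics/{n}c.png",cv2.resize(cr,None,fx=f,fy=f,interpolation=cv2.INTER_CUBIC)); print("scale",f)
E
python3 m.py
```

```text
top mat corner check
[[ 0.641  0.371  0.028]
 [ 0.64  -0.349  0.028]
 [ 0.402 -0.34   0.028]
 [ 0.403  0.366  0.028]]
251 px [415.1 197.8] len 0.1814 ends [[0.4434, -0.1579], [0.5726, -0.2851]] yaw -44.6
169 px [343.9 190.2] len 0.1433 ends [[0.5124, 0.1013], [0.5603, -0.0338]] yaw -70.5
80 px [283.4 193.6] len 0.0688 ends [[0.4878, 0.2524], [0.5565, 0.2534]] yaw 0.9
scale 3.8048780487804876
side mat corner check
73 px [281.8 195.8] len 0.0721 ends [[0.4894, 0.2487], [0.5613, 0.254]] yaw 4.2
135 px [336.8 223.5] len 0.1441 ends [[0.5109, 0.0986], [0.5594, -0.0371]] yaw -70.3
239 px [401.9 268.3] len 0.1808 ends [[0.4421, -0.1604], [0.5705, -0.2877]] yaw -44.7
scale 3.466666666666667
```

View pics/topc.png

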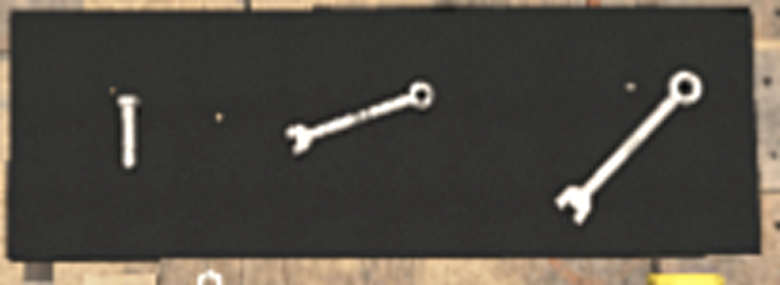

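View pics/sidec.png

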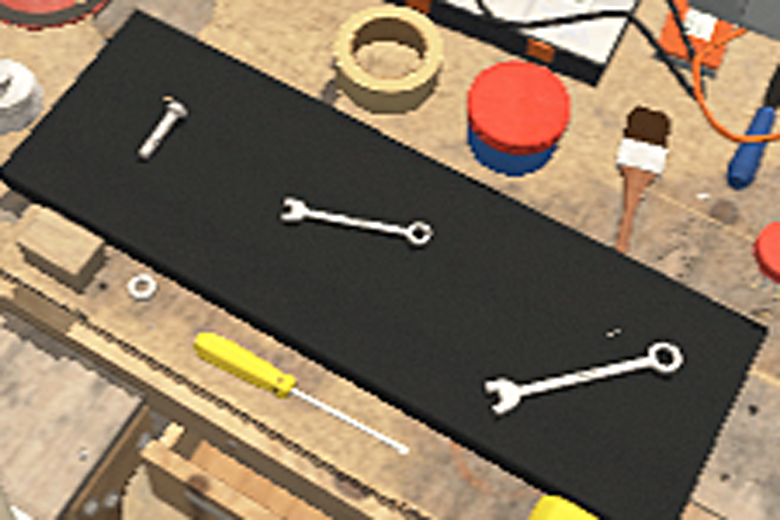

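The crops confirm that the bolt head is at the far end of the bolt (crop 128,100) and the long spanner's fork is at its near-left end (crop 572,205). The measured lengths are 0.181, 0.143 and 0.069, which match the given sizes. Targets are bolt_head ≈ (0.551, 0.2525) and long_jaw ≈ (0.452, -0.168). I'll move towards the bolt at constant height.

Call:
apply_moves([
  {"x": -20, "y": -9, "gripper": 0.8},
  {"x": -32, "y": -14, "gripper": 0.8},
  {"x": -32, "y": -14, "gripper": 0.8},
  {"x": -32, "y": -14, "gripper": 0.8},
  {"x": -32, "y": -14, "gripper": 0.8},
])

```text
invalid input at $.rows[0]: expected keys x, y, z, ax, ay, az, gripper
```

Call:
apply_moves([
  {"x": -20, "y": -9, "z": 0, "ax": 0, "ay": 0, "az": 0, "gripper": 0.8},
  {"x": -32, "y": -14, "z": 0, "ax": 0, "ay": 0, "az": 0, "gripper": 0.8},
  {"x": -32, "y": -14, "z": 0, "ax": 0, "ay": 0, "az": 0, "gripper": 0.8},
  {"x": -32, "y": -14, "z": 0, "ax": 0, "ay": 0, "az": 0, "gripper": 0.8},
  {"x": -32, "y": -14, "z": 0, "ax": 0, "ay": 0, "az": 0, "gripper": 0.8},
])

```text
clock: 0.62
position: [0.3556, 0.4565, 0.2499]
ee_rot: [0.199, 0.98, -0.0, -0.0]
ft_force: [0.8, 0.8, -0.6]
grip_width: 0.298
grasp_force: 0.0
```

Call:
apply_moves([
  {"x": -32, "y": -14, "z": 0, "ax": 0, "ay": 0, "az": 0, "gripper": 0.8},
  {"x": -32, "y": -14, "z": 0, "ax": 0, "ay": 0, "az": 0, "gripper": 0.8},
  {"x": -32, "y": -14, "z": 0, "ax": 0, "ay": 0, "az": 0, "gripper": 0.8},
  {"x": -32, "y": -14, "z": 0, "ax": 0, "ay": 0, "az": 0, "gripper": 0.8},
  {"x": -32, "y": -14, "z": 0, "ax": 0, "ay": 0, "az": 0, "gripper": 0.8},
])

```text
clock: 1.03
position: [0.4757, 0.3295, 0.25]
ee_rot: [0.199, 0.98, 0.0, -0.0]
ft_force: [-0.0, 0.5, -0.3]
grip_width: 0.197
grasp_force: 0.0
```

Call:
apply_moves([
  {"x": -32, "y": -14, "z": 0, "ax": 0, "ay": 0, "az": 0, "gripper": 0.8},
  {"x": -32, "y": -14, "z": 0, "ax": 0, "ay": 0, "az": 0, "gripper": 0.8},
  {"x": -22, "y": -10, "z": 0, "ax": 0, "ay": 0, "az": 0, "gripper": 0.8},
  {"x": -12, "y": -4, "z": 0, "ax": 0, "ay": 0, "az": 0, "gripper": 0.8},
  {"x": 0, "y": 0, "z": 0, "ax": 0, "ay": 0, "az": 0, "gripper": 0.8},
])

```text
clock: 1.45
position: [0.5505, 0.2512, 0.2497]
ee_rot: [0.201, 0.98, -0.001, 0.0]
ft_force: [-0.1, 1.0, -0.3]
grip_width: 0.199
grasp_force: 0.0
```

```bash
python3 - <<'E'
from h import *
o=get_obs(); print(o["clock"],o["position"].round(4),o["joint_pos"].round(2),o["grip_width"])
a=camera("top")["color"];b=camera("side")["color"]
cv2.imwrite("pics/both1.png",cv2.resize(np.vstack([a,b]),(480,600),interpolation=cv2.INTER_AREA)[:,:,::-1])
E
```

```text
1.45 [0.5505 0.2512 0.2497] [-0.66  0.29  0.2   1.53 -0.06  1.33  0.7 ] 0.1985404216041552
```

View pics/both1.png

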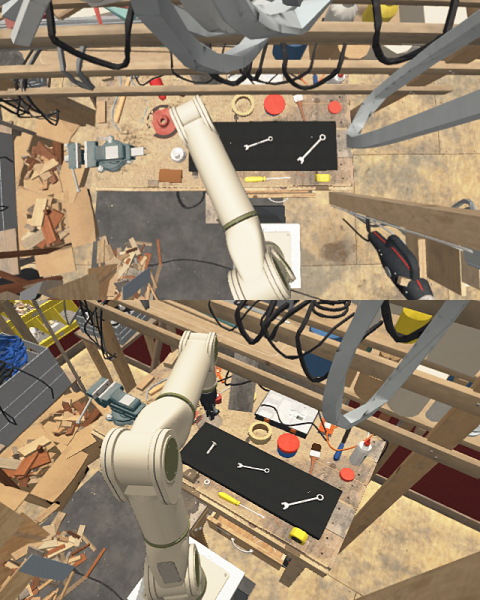

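The arm is over the bolt, clear of the leads, and nothing has been disturbed. Now I'll descend to z ≈ 0.092.

Call:
apply_moves([
  {"x": 0, "y": 1, "z": 20, "ax": 0, "ay": 0, "az": 0, "gripper": 0.8},
  {"x": 0, "y": 0, "z": 30, "ax": 0, "ay": 0, "az": 0, "gripper": 0.8},
  {"x": 0, "y": 0, "z": 30, "ax": 0, "ay": 0, "az": 0, "gripper": 0.8},
  {"x": 0, "y": 0, "z": 20, "ax": 0, "ay": 0, "az": 0, "gripper": 0.8},
  {"x": 0, "y": 0, "z": 10, "ax": 0, "ay": 0, "az": 0, "gripper": 0.8},
])

```text
clock: 1.97
position: [0.5463, 0.2566, 0.1369]
ee_rot: [0.198, 0.98, -0.001, -0.002]
ft_force: [-0.0, 0.5, 0.2]
grip_width: 0.2
grasp_force: 0.0
```

Call:
apply_moves([
  {"x": 0, "y": 0, "z": 20, "ax": 0, "ay": 0, "az": 0, "gripper": 0.8},
  {"x": 0, "y": 0, "z": 15, "ax": 0, "ay": 0, "az": 0, "gripper": 0.8},
  {"x": 0, "y": 0, "z": 8, "ax": 0, "ay": 0, "az": 0, "gripper": 0.8},
  {"x": 0, "y": 0, "z": 5, "ax": 0, "ay": 0, "az": 0, "gripper": 0.8},
  {"x": 0, "y": 0, "z": 0, "ax": 0, "ay": 0, "az": 0, "gripper": 0.8},
])

```text
clock: 2.38
position: [0.5485, 0.2557, 0.0918]
ee_rot: [0.199, 0.98, -0.0, -0.0]
ft_force: [0.7, -0.1, -0.1]
grip_width: 0.201
grasp_force: 0.0
```

```bash
python3 - <<'E'
from h import *
o=get_obs(); print(o["clock"],o["position"].round(4),o["ft_force"].round(1))
c=cam("side");d=cam("top")
print(proj(c,o["position"]-[0,0,.019]),proj(c,[.551,.2525,.045]),proj(d,[.551,.2525,.045]))
x,y=proj(c,[.551,.2525,.06]).astype(int)
cr=lambda im:cv2.resize(im[y-50:y+50,x-65:x+65,::-1],None,fx=5,fy=5,interpolation=cv2.INTER_CUBIC)
print(x,y);cv2.imwrite("pics/s2.png",cr(c["color"]))
E
```

```text
2.3833 [0.5485 0.2557 0.0918] [ 0.7 -0.1 -0.1]
[283.04011999 185.09122803] [284.87042583 189.55646621] [283.22410902 186.07734096]
284 187
```

View pics/s2.png

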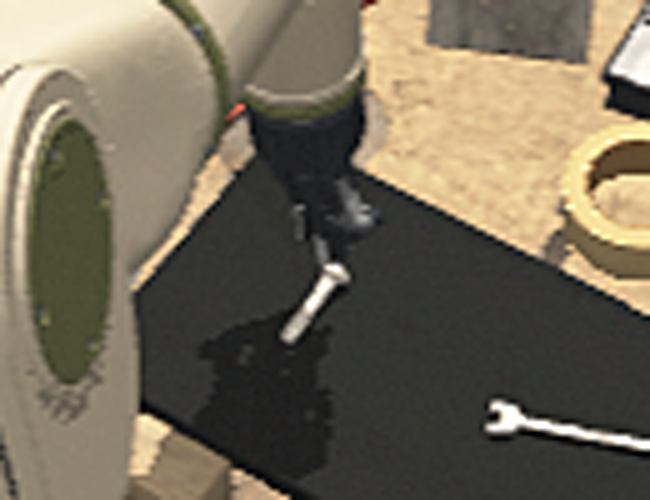

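The crop shows the fingertips just above the bolt head, at about (335,265). Now the dwell.

Call:
apply_moves([
  {"x": -2, "y": -2, "z": 0, "ax": 0, "ay": 0, "az": 0, "gripper": 0.8},
  {"x": 0, "y": 0, "z": 0, "ax": 0, "ay": 0, "az": 0, "gripper": 0.8},
  {"x": 0, "y": 0, "z": 0, "ax": 0, "ay": 0, "az": 0, "gripper": 0.8},
  {"x": 0, "y": 0, "z": 0, "ax": 0, "ay": 0, "az": 0, "gripper": 0.8},
  {"x": 0, "y": 0, "z": 0, "ax": 0, "ay": 0, "az": 0, "gripper": 0.8},
])

```text
clock: 2.9
position: [0.5501, 0.2525, 0.0922]
ee_rot: [0.199, 0.98, 0.0, 0.0]
ft_force: [-0.3, 0.2, 0.8]
grip_width: 0.202
grasp_force: 0.0
```

Call:
apply_moves([
  {"x": 0, "y": 0, "z": 0, "ax": 0, "ay": 0, "az": 0, "gripper": 0.8},
  {"x": 0, "y": 0, "z": 0, "ax": 0, "ay": 0, "az": 0, "gripper": 0.8},
  {"x": 0, "y": 0, "z": 0, "ax": 0, "ay": 0, "az": 0, "gripper": 0.8},
  {"x": 0, "y": 0, "z": 0, "ax": 0, "ay": 0, "az": 0, "gripper": 0.8},
  {"x": 0, "y": 0, "z": 0, "ax": 0, "ay": 0, "az": 0, "gripper": 0.8},
])

```text
clock: 3.32
position: [0.55, 0.2524, 0.092]
ee_rot: [0.199, 0.98, 0.0, -0.0]
ft_force: [0.3, -0.1, -0.9]
grip_width: 0.199
grasp_force: 0.0
```

Call:
apply_moves([
  {"x": 0, "y": 0, "z": 0, "ax": 0, "ay": 0, "az": 0, "gripper": 0.8},
  {"x": 0, "y": 0, "z": 0, "ax": 0, "ay": 0, "az": 0, "gripper": 0.8},
  {"x": 0, "y": 0, "z": 0, "ax": 0, "ay": 0, "az": 0, "gripper": 0.8},
  {"x": 0, "y": 0, "z": 0, "ax": 0, "ay": 0, "az": 0, "gripper": 0.8},
  {"x": 0, "y": 0, "z": 0, "ax": 0, "ay": 0, "az": 0, "gripper": 0.8},
])

```text
clock: 3.73
position: [0.5501, 0.2524, 0.092]
ee_rot: [0.199, 0.98, 0.0, 0.0]
ft_force: [0.3, 0.0, -0.8]
grip_width: 0.202
grasp_force: 0.0
```

Call:
apply_moves([
  {"x": 0, "y": 0, "z": 0, "ax": 0, "ay": 0, "az": 0, "gripper": 0.8},
  {"x": 0, "y": 0, "z": 0, "ax": 0, "ay": 0, "az": 0, "gripper": 0.8},
  {"x": 0, "y": 0, "z": 0, "ax": 0, "ay": 0, "az": 0, "gripper": 0.8},
  {"x": 0, "y": 0, "z": 0, "ax": 0, "ay": 0, "az": 0, "gripper": 0.8},
  {"x": 0, "y": 0, "z": 0, "ax": 0, "ay": 0, "az": 0, "gripper": 0.8},
])

```text
clock: 4.15
position: [0.5501, 0.2524, 0.092]
ee_rot: [0.199, 0.98, 0.0, -0.0]
ft_force: [0.8, 0.4, -0.1]
grip_width: 0.199
grasp_force: 0.0
```

Call:
apply_moves([
  {"x": 0, "y": 0, "z": 0, "ax": 0, "ay": 0, "az": 0, "gripper": 0.8},
  {"x": 0, "y": 0, "z": 0, "ax": 0, "ay": 0, "az": 0, "gripper": 0.8},
  {"x": 0, "y": 0, "z": 0, "ax": 0, "ay": 0, "az": 0, "gripper": 0.8},
  {"x": 0, "y": 0, "z": 0, "ax": 0, "ay": 0, "az": 0, "gripper": 0.8},
  {"x": 0, "y": 0, "z": 0, "ax": 0, "ay": 0, "az": 0, "gripper": 0.8},
])

```text
clock: 4.57
position: [0.5501, 0.2524, 0.092]
ee_rot: [0.199, 0.98, 0.0, 0.0]
ft_force: [-0.1, 0.4, 0.1]
grip_width: 0.2
grasp_force: 0.0
```

Call:
apply_moves([
  {"x": 0, "y": 0, "z": 0, "ax": 0, "ay": 0, "az": 0, "gripper": 0.8},
  {"x": 0, "y": 0, "z": 0, "ax": 0, "ay": 0, "az": 0, "gripper": 0.8},
  {"x": 0, "y": 0, "z": 0, "ax": 0, "ay": 0, "az": 0, "gripper": 0.8},
  {"x": 0, "y": 0, "z": 0, "ax": 0, "ay": 0, "az": 0, "gripper": 0.8},
  {"x": 0, "y": 0, "z": 0, "ax": 0, "ay": 0, "az": 0, "gripper": 0.8},
])

```text
clock: 4.98
position: [0.5501, 0.2524, 0.092]
ee_rot: [0.199, 0.98, 0.0, 0.0]
ft_force: [0.4, -0.0, 0.2]
grip_width: 0.199
grasp_force: 0.0
```

Call:
apply_moves([
  {"x": 0, "y": 0, "z": -20, "ax": 0, "ay": 0, "az": 0, "gripper": 0.8},
  {"x": 0, "y": 0, "z": -30, "ax": 0, "ay": 0, "az": 0, "gripper": 0.8},
  {"x": 0, "y": 0, "z": -30, "ax": 0, "ay": 0, "az": 0, "gripper": 0.8},
  {"x": 0, "y": 0, "z": -20, "ax": 0, "ay": 0, "az": 0, "gripper": 0.8},
  {"x": 0, "y": 0, "z": -10, "ax": 0, "ay": 0, "az": 0, "gripper": 0.8},
])

```text
clock: 5.4
position: [0.5511, 0.2529, 0.2053]
ee_rot: [0.199, 0.98, 0.001, 0.002]
ft_force: [-0.5, -0.1, 0.4]
grip_width: 0.199
grasp_force: 0.0
```

Call:
apply_moves([
  {"x": -3, "y": -20, "z": 0, "ax": 0, "ay": 0, "az": 0, "gripper": 0.8},
  {"x": -5, "y": -30, "z": 0, "ax": 0, "ay": 0, "az": 0, "gripper": 0.8},
  {"x": -5, "y": -30, "z": 0, "ax": 0, "ay": 0, "az": 0, "gripper": 0.8},
  {"x": -5, "y": -30, "z": 0, "ax": 0, "ay": 0, "az": 0, "gripper": 0.8},
  {"x": -5, "y": -30, "z": 0, "ax": 0, "ay": 0, "az": 0, "gripper": 0.8},
])

```text
clock: 5.82
position: [0.5158, 0.1132, 0.2011]
ee_rot: [0.199, 0.98, -0.0, -0.0]
ft_force: [1.0, -0.8, 0.5]
grip_width: 0.2
grasp_force: 0.0
```

Call:
apply_moves([
  {"x": -5, "y": -30, "z": 0, "ax": 0, "ay": 0, "az": 0, "gripper": 0.8},
  {"x": -5, "y": -30, "z": 0, "ax": 0, "ay": 0, "az": 0, "gripper": 0.8},
  {"x": -5, "y": -30, "z": 0, "ax": 0, "ay": 0, "az": 0, "gripper": 0.8},
  {"x": -5, "y": -30, "z": 0, "ax": 0, "ay": 0, "az": 0, "gripper": 0.8},
  {"x": -5, "y": -30, "z": 0, "ax": 0, "ay": 0, "az": 0, "gripper": 0.8},
])

```text
clock: 6.23
position: [0.4802, -0.0347, 0.2013]
ee_rot: [0.199, 0.98, -0.0, -0.0]
ft_force: [0.1, -0.8, 0.2]
grip_width: 0.2
grasp_force: 0.0
```

Call:
apply_moves([
  {"x": -8, "y": -30, "z": 0, "ax": 0, "ay": 0, "az": 0, "gripper": 0.8},
  {"x": -8, "y": -30, "z": 0, "ax": 0, "ay": 0, "az": 0, "gripper": 0.8},
  {"x": -6, "y": -30, "z": 0, "ax": 0, "ay": 0, "az": 0, "gripper": 0.8},
  {"x": -3, "y": -20, "z": 0, "ax": 0, "ay": 0, "az": 0, "gripper": 0.8},
  {"x": 0, "y": -5, "z": 0, "ax": 0, "ay": 0, "az": 0, "gripper": 0.8},
])

```text
clock: 6.65
position: [0.4578, -0.1527, 0.2014]
ee_rot: [0.202, 0.979, -0.0, -0.0]
ft_force: [-0.0, -0.2, 0.2]
grip_width: 0.2
grasp_force: 0.0
```

Call:
apply_moves([
  {"x": 0, "y": 0, "z": 0, "ax": 0, "ay": 0, "az": 0, "gripper": 0.8},
  {"x": 0, "y": 0, "z": 0, "ax": 0, "ay": 0, "az": 0, "gripper": 0.8},
  {"x": 0, "y": 0, "z": 0, "ax": 0, "ay": 0, "az": 0, "gripper": 0.8},
])

```text
clock: 6.9
position: [0.4596, -0.1475, 0.2017]
ee_rot: [0.198, 0.98, 0.0, -0.0]
ft_force: [-0.3, 0.6, 0.1]
grip_width: 0.2
grasp_force: 0.0
```

```bash
python3 - <<'E'
from h import *
from scipy.spatial.transform import Rotation as R
o=get_obs(); print(o["clock"],o["position"].round(4),o["joint_pos"].round(2))
print((R.from_quat(o["ee_rot"]).inv().apply(np.array([.452,-.168,.083])-o["position"])*1000).round(1))
c=cam("side");m=((c["color"].min(2)>75)*255).astype(np.uint8)
cv2.imwrite("pics/s3.png",cv2.resize(c["color"][120:350,170:500,::-1],None,fx=2.4,fy=2.4))
E
```

```text
6.9 [ 0.4596 -0.1475  0.2017] [-0.25  0.04  0.49  1.91 -0.02  1.19  1.41]
[ -1.  -21.9 118.7]
```

View pics/s3.png

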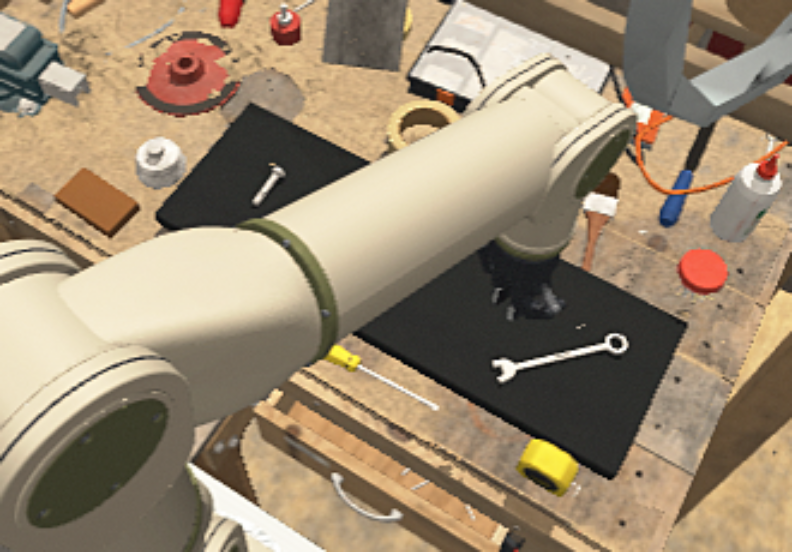

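The arm is about 22 mm short of the jaw. The view ahead is clear, the bolt is undisturbed, and the jaw is at crop (503,370). I'll finish the shift and then descend.

Call:
apply_moves([
  {"x": -1, "y": -12, "z": 0, "ax": 0, "ay": 0, "az": 0, "gripper": 0.8},
  {"x": 0, "y": -10, "z": 10, "ax": 0, "ay": 0, "az": 0, "gripper": 0.8},
  {"x": 0, "y": 0, "z": 20, "ax": 0, "ay": 0, "az": 0, "gripper": 0.8},
  {"x": 0, "y": 0, "z": 25, "ax": 0, "ay": 0, "az": 0, "gripper": 0.8},
  {"x": 0, "y": 0, "z": 20, "ax": 0, "ay": 0, "az": 0, "gripper": 0.8},
])

```text
clock: 7.37
position: [0.4518, -0.1685, 0.1257]
ee_rot: [0.198, 0.98, 0.0, 0.0]
ft_force: [0.2, 0.5, 0.4]
grip_width: 0.197
grasp_force: 0.0
```

Call:
apply_moves([
  {"x": 0, "y": 0, "z": 15, "ax": 0, "ay": 0, "az": 0, "gripper": 0.8},
  {"x": 0, "y": 0, "z": 12, "ax": 0, "ay": 0, "az": 0, "gripper": 0.8},
  {"x": 0, "y": 0, "z": 8, "ax": 0, "ay": 0, "az": 0, "gripper": 0.8},
  {"x": 0, "y": 0, "z": 6, "ax": 0, "ay": 0, "az": 0, "gripper": 0.8},
  {"x": 0, "y": 0, "z": 0, "ax": 0, "ay": 0, "az": 0, "gripper": 0.8},
])

```text
clock: 7.78
position: [0.4513, -0.169, 0.0851]
ee_rot: [0.199, 0.98, -0.0, -0.001]
ft_force: [-0.4, 0.5, 0.6]
grip_width: 0.199
grasp_force: 0.0
```

Call:
apply_moves([
  {"x": 0, "y": 0, "z": 0, "ax": 0, "ay": 0, "az": 0, "gripper": 0.8},
  {"x": 0, "y": 0, "z": 0, "ax": 0, "ay": 0, "az": 0, "gripper": 0.8},
  {"x": 0, "y": 0, "z": 0, "ax": 0, "ay": 0, "az": 0, "gripper": 0.8},
  {"x": 0, "y": 0, "z": 0, "ax": 0, "ay": 0, "az": 0, "gripper": 0.8},
  {"x": 0, "y": 0, "z": 0, "ax": 0, "ay": 0, "az": 0, "gripper": 0.8},
])

```text
clock: 8.2
position: [0.4518, -0.1696, 0.0864]
ee_rot: [0.199, 0.98, 0.0, 0.0]
ft_force: [-0.2, -0.6, -0.4]
grip_width: 0.2
grasp_force: 0.0
```

```bash
python3 - <<'E'
from h import *
o=get_obs(); print(o["clock"],o["position"].round(4))
c=cam("side");print(proj(c,[.452,-.168,.035]))
cv2.imwrite("pics/s4.png",cv2.resize(c["color"][200:320,300:460,::-1],None,fx=5,fy=5,interpolation=cv2.INTER_CUBIC))
E
```

```text
8.2 [ 0.4518 -0.1696  0.0864]
[379.49028899 272.88829351]
```

View pics/s4.png

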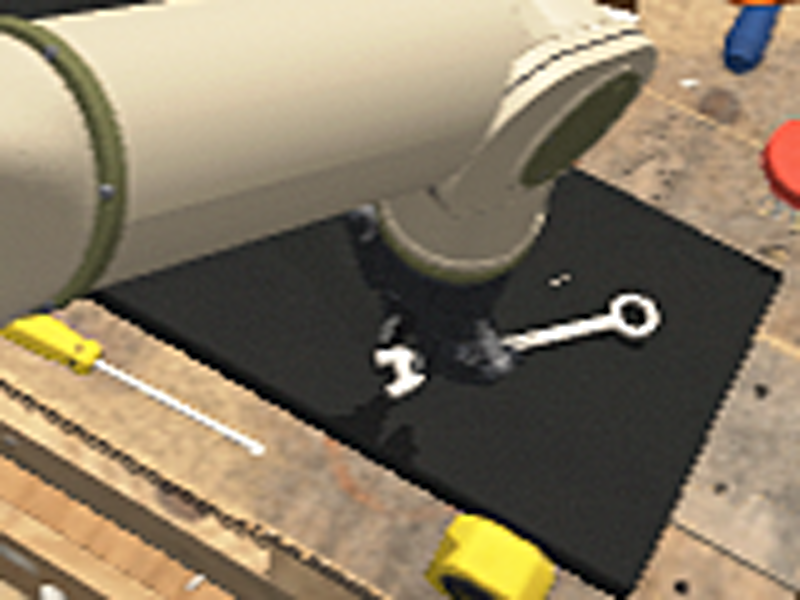

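The gripper is poised over the fork, which shows at crop (397,368) and matches the projected target. Now the dwell.

Call:
apply_moves([
  {"x": 0, "y": 0, "z": 0, "ax": 0, "ay": 0, "az": 0, "gripper": 0.8},
  {"x": 0, "y": 0, "z": 0, "ax": 0, "ay": 0, "az": 0, "gripper": 0.8},
  {"x": 0, "y": 0, "z": 0, "ax": 0, "ay": 0, "az": 0, "gripper": 0.8},
  {"x": 0, "y": 0, "z": 0, "ax": 0, "ay": 0, "az": 0, "gripper": 0.8},
  {"x": 0, "y": 0, "z": 0, "ax": 0, "ay": 0, "az": 0, "gripper": 0.8},
])

```text
clock: 8.67
position: [0.4516, -0.1696, 0.0859]
ee_rot: [0.199, 0.98, 0.0, -0.0]
ft_force: [-0.6, -0.1, 0.4]
grip_width: 0.2
grasp_force: 0.0
```

Call:
apply_moves([
  {"x": 0, "y": 0, "z": 0, "ax": 0, "ay": 0, "az": 0, "gripper": 0.8},
  {"x": 0, "y": 0, "z": 0, "ax": 0, "ay": 0, "az": 0, "gripper": 0.8},
  {"x": 0, "y": 0, "z": 0, "ax": 0, "ay": 0, "az": 0, "gripper": 0.8},
  {"x": 0, "y": 0, "z": 0, "ax": 0, "ay": 0, "az": 0, "gripper": 0.8},
  {"x": 0, "y": 0, "z": 0, "ax": 0, "ay": 0, "az": 0, "gripper": 0.8},
])

```text
clock: 9.08
position: [0.4516, -0.1696, 0.086]
ee_rot: [0.199, 0.98, 0.0, 0.0]
ft_force: [0.1, -0.2, -0.2]
grip_width: 0.2
grasp_force: 0.0
```

Call:
apply_moves([
  {"x": 0, "y": 0, "z": 0, "ax": 0, "ay": 0, "az": 0, "gripper": 0.8},
  {"x": 0, "y": 0, "z": 0, "ax": 0, "ay": 0, "az": 0, "gripper": 0.8},
  {"x": 0, "y": 0, "z": 0, "ax": 0, "ay": 0, "az": 0, "gripper": 0.8},
  {"x": 0, "y": 0, "z": 0, "ax": 0, "ay": 0, "az": 0, "gripper": 0.8},
  {"x": 0, "y": 0, "z": 0, "ax": 0, "ay": 0, "az": 0, "gripper": 0.8},
])

```text
clock: 9.5
position: [0.4516, -0.1696, 0.086]
ee_rot: [0.199, 0.98, 0.0, 0.0]
ft_force: [-0.5, 0.1, 0.4]
grip_width: 0.203
grasp_force: 0.0
```

Call:
apply_moves([
  {"x": 0, "y": 0, "z": 0, "ax": 0, "ay": 0, "az": 0, "gripper": 0.8},
  {"x": 0, "y": 0, "z": 0, "ax": 0, "ay": 0, "az": 0, "gripper": 0.8},
  {"x": 0, "y": 0, "z": 0, "ax": 0, "ay": 0, "az": 0, "gripper": 0.8},
  {"x": 0, "y": 0, "z": 0, "ax": 0, "ay": 0, "az": 0, "gripper": 0.8},
  {"x": 0, "y": 0, "z": 0, "ax": 0, "ay": 0, "az": 0, "gripper": 0.8},
])

```text
clock: 9.92
position: [0.4516, -0.1696, 0.086]
ee_rot: [0.199, 0.98, 0.0, -0.0]
ft_force: [0.7, 0.7, -0.2]
grip_width: 0.196
grasp_force: 0.0
```

Call:
apply_moves([
  {"x": 0, "y": 0, "z": 0, "ax": 0, "ay": 0, "az": 0, "gripper": 0.8},
  {"x": 0, "y": 0, "z": 0, "ax": 0, "ay": 0, "az": 0, "gripper": 0.8},
  {"x": 0, "y": 0, "z": 0, "ax": 0, "ay": 0, "az": 0, "gripper": 0.8},
  {"x": 0, "y": 0, "z": 0, "ax": 0, "ay": 0, "az": 0, "gripper": 0.8},
  {"x": 0, "y": 0, "z": 0, "ax": 0, "ay": 0, "az": 0, "gripper": 0.8},
])

```text
clock: 10.33
position: [0.4516, -0.1696, 0.086]
ee_rot: [0.199, 0.98, 0.0, 0.0]
ft_force: [0.9, 0.0, -0.2]
grip_width: 0.198
grasp_force: 0.0
```

```bash
python3 -c "
from workcell import *
o=get_obs();print(o['clock'],o['position']);print(hand_in())"
```

```text
10.3333 [ 0.45160787 -0.16960694  0.08598072]
the job is handed in; nothing more can be done
None
```

The job is handed in at 10.3 s: the fingertips held above the bolt's head for over 2 s, then above the long spanner's open jaw for over 2 s, still pointing there with no contact seen; the hand-in gave no verdict.

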